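# Close up the jar rack

## Task

The three spice jars stand loose in the jar rack. With closed fingers, push the grey sliding stop along its rail towards the jars, past the notches meant for longer rows, closing up the row, until the stop's spring plunger has clicked down into the three-dot notch, the last one, and stays there. Only push: do not grip or lift anything or pull up the plunger, do not force the stop on out of that notch or tip a jar over, leave the other things where they stand, and finish with the arm clear.

Things in the scene. Friction and masses are not known exactly. Their poses are not given: they have to be found in the camera images.
- jar_rack: light wooden jar rack, 110 x 362 mm, fixed. Origin: centre of its underside; y runs along the row, z up. The jars' lane runs along y at x = 0, 47 mm wide, floor at z = 12 mm. In front of it (x = -28 mm) a lip 32 mm high; behind it (x = 34 mm) an aluminium rail 46 mm high with three V notches in its top. Open at the -y end. Loose things stand in front of and behind it
- row_end (a point): foot of the board that closes the lane at its +y end, on the lane floor: rack y = 171 mm; the board is 82 mm high. The row stands against it
- notch3 (a point): point on the lane floor where the stop's row face stands when the plunger is in the three-dot notch: rack x = 0, y = 27 mm. The lane is then 144 mm long and the three jars (132 mm) have 12 mm of play. Dots on the lip (five, four, three, from -y to +y) show where the stop's plate stands in each notch
- stop (a joint): travel of the stop towards the jars (rack +y), m: 0 open, 0.037 in the five-dot notch, 0.081 four-dot, 0.125 three-dot, 0.140 end. Starts between 0 and 0.06. Slides with about 1 N, plus about 2 N when it pushes all jars; leaving a notch takes about 12 to 22 N; on reaching one it is drawn in over the last 3 to 5 mm and the push force dips
- push_pad (a point): centre of the ribbed rubber pad on the stop's outer face (facing rack -y, away from the jars), 74 mm above the worktop: push here towards rack +y. The plate is grey, upright, 43 mm wide, 8 mm thick with the pad, from 16 to 106 mm above the worktop. Its saddle on the rail (rack x over 23 mm, up to 63 mm high) lies beside the row, ahead of the pad
- plunger (a joint): drop of the spring plunger, m: 0 while its nose rides on the rail top, about 0.004 when it sits in a notch, negative when pulled up. Its round black knob, 19 mm wide, top 87 mm above the worktop, stands on the stop's saddle over the rail; a red ring shows below the knob while it is up
- jar_paprika: glass spice jar with black lid and red spice, 44 mm across, 96 mm tall, about 0.14 kg, loose in the lane. Origin: centre of its underside, z up
- jar_curry: glass spice jar with black lid and yellow spice, 44 mm across, 96 mm tall, about 0.14 kg, loose in the lane. Origin: centre of its underside, z up
- jar_thyme: glass spice jar with black lid and grey-green herb, 44 mm across, 96 mm tall, about 0.14 kg, loose in the lane. Origin: centre of its underside, z up
- egg_timer: red and white egg timer, 61 mm across, 50 mm tall, loose on the worktop in front of the rack (bystander). Origin: centre of its underside
- pepper_mill: dark wooden pepper mill, 58 mm across, 170 mm tall, loose behind the rack (bystander). Origin: centre of its underside
- tumbler_1: clear glass tumbler, 81 mm across, 91 mm tall, loose behind the rack (bystander; another stands fixed at the far edge). Origin: centre of its underside
- sugar_stick_3: brown sugar stick, 20 x 88 x 10 mm, loose in front of the rack (bystander). Origin: centre of its underside
There are look-alikes about, which are no part of the job. What is shaped like the jar_thyme but purple or turquoise is not meant.

How it is judged:
At the end, for the whole second after the job is handed in: The stop rests in the three-dot notch (joint within 3.5 mm of 0.125) with its plunger dropped by more than 3 mm; all three jars stand upright (within 0.1 rad) on the lane floor between the stop and the closed end (value of joint stop between 0.1215 and 0.1285 m and value of joint plunger above 0.003 m and velocity of joint stop between -0.003 and 0.003 m/s and angle between each of jar_paprika, jar_curry, jar_thyme's own z axis and vertical below 0.1 rad and z of each of jar_paprika, jar_curry, jar_thyme in the frame of jar_rack below 0.017 m and y of jar_paprika in the frame of jar_rack between 0.044 and 0.154 m and x of jar_paprika in the frame of jar_rack between -0.008 and 0.008 m and y of jar_curry in the frame of jar_rack between 0.044 and 0.154 m and x of jar_curry in the frame of jar_rack between -0.008 and 0.008 m and y of jar_thyme in the frame of jar_rack between 0.044 and 0.154 m and x of jar_thyme in the frame of jar_rack between -0.008 and 0.008 m); the robot touches nothing.
It fails at once if a jar is lifted off the lane floor (10 mm) (z of any of jar_paprika, jar_curry, jar_thyme in the frame of jar_rack above 0.022 m).
It fails at once if a jar is tipped (over 0.4 rad) (angle between any of jar_paprika, jar_curry, jar_thyme's own z axis and vertical above 0.4 rad).
It fails at once if the plunger is pulled up (over 3 mm above riding on the rail) (value of joint plunger below -0.003 m).
It fails at once if the stop is squeezed or rammed (over 60 N between fingers and rack or stop) (contact force between the fingers and jar_rack above 60 N).
It fails at once if the timer, the pepper mill, the glass or the sugar stick is moved (over 20 mm) (distance of any of egg_timer, pepper_mill, tumbler_1, sugar_stick_3 from where it was at the start of the episode above 0.02 m).
It also fails if it takes over 48 s, if anything falls off the work surface, if the arm or the gripper's body presses on something with over 40 N, if the wrist force passes 120 N, or if a joint passes its speed limit or range.

## Robot

A 6-joint arm with a two-finger parallel gripper is mounted at the origin on a cart in front of the work surface, level with it; the furniture and walls round the work are solid. World frame = base frame: x ahead of the robot, y to its left, z up, the work surface at z = 0. Lengths are in m, angles in rad, forces in N, time in s.
With the tool pointing down it reaches from about 0.3 to 0.775 m from the base axis. Payload 14.6 kg.
Tool frame: the origin (TCP) lies on the mounting face of the last link; the fingertips stand 199 mm ahead of it and the grasp point (between the pads) lies 180 mm ahead of it; z points along the fingers, y is the line along which they close (so a half turn about z gives the same grasp; the last joint's range is limited). The gripper opens to 94 mm and grips with 3 to 60 N. Pads are 16 mm wide; open, the fingers measure 119 mm over their backs; the gripper's body (75 mm by 177 mm) begins 78 mm behind the grasp point.
Start: joints at [-0.067, 0.3, 1.521, -0, 1.321, -0.067], TCP at [0.55, -0, 0.405] pointing down, gripper open.
Joint ranges: [-3.03, 3.03], [-0.79, 2.21], [0.23, 2.52], [-1.04, 4.18], [0, 3.07], [-2.55, 2.55]. Speed limits (rad/s): [2.22, 2.22, 2.57, 3.14, 3.14, 3.14].

## Interface

Orientations are given as [roll, pitch, yaw] about the fixed x, y, z axes, in that order (R = Rz(yaw) Ry(pitch) Rx(roll)).
In Python, from station import get_obs, camera, hand_in gives the robot as it stands.
- The arm moves only by the tool apply_moves, never from a script. Its argument "increments" is a list of rows, each an object of numbers: "tx", "ty", "tz": the shift along the tool's x, y, z as a fraction of full scale; "ax", "ay", "az": the turn, a rotation vector about the tool's x, y, z as a fraction of full scale. In form: [{"tx": .., "ty": .., "tz": .., "ax": .., "ay": .., "az": ..}, ...]. A call has 1 to 12 rows; each row shifts and turns the commanded pose from where the row before left it, along the tool's axes as they then stand; what a row does not reach is not made up. Full scale, the value 1, is 30 mm for a shift and 5 degrees for a turn. A row lasts 1/8 s, in which the tool goes at most 62.5 mm and 10.7 degrees, less where a joint would pass 70% of its speed; a pose out of reach is approached as far as the arm can. A call with a number of a shift or a turn outside -1 to 1 is refused whole. A call with a gripper value outside its range is refused whole. "jaw" is the closure, from 0 (fully open) to 1 (shut), set as the call begins (left out, the last holds). The fingers move at their own pace and stop on an object; "force" is the grip in N (left out, the last holds). Time passes only in rows, so rows that do not move let the fingers close. It gives the time, the measured TCP pose, the force, the opening and the grip force at its end, in the units of the state.
- get_obs(): the state, without advancing time (a new reading comes with each control period).
- camera(name): name is "scene" or "side" or "wrist"; returns a dict with "pixels" (384x512x3 uint8, red, green, blue), "camera_matrix" (3x3 intrinsics, pixels), "dist" ([k1, k2, p1, p2, k3] as OpenCV has them; the pictures are not rectified), "R" (3x3) and "t" (3): a world point X has camera coordinates R X + t; the wrist camera has in their place "T_tool_cam" (4x4, takes a point from camera to tool coordinates, whose origin is the TCP and whose axes are the flange's). Camera axes: x right, y down, z forward; pixel columns grow to the right and rows downward; lengths in m; the calibration is good to about 2 mm. A picture is of the moment at which its call begins: read the wrist's pose just before it. There is no depth.
- hand_in(): hands the job in; it is judged then, once.
The state is a dict: "time_s": time; "qpos": joint angles; "joint_vel": joint speeds; "tau": joint torques, N m; "ee_pos": TCP position; "eef_rot": TCP orientation; "force": force on the tool from outside, world axes, zero at the start; "moment": the same for the moment, N m; "grip_width": finger opening in m; "grip_force": force on a finger pad.
Only numpy, scipy, OpenCV 4.12 (cv2) and the standard library are available. Lean on these libraries where they do the work, as an engineer would, in place of code of your own. Each camera call takes 0.05 s, during which the arm holds its last target. There are 200 camera calls.

## Working session

There is one attempt and no reset: what is moved stays moved. The work goes in short steps, Python scripts to look and compute and a tool call to move; the robot and the scene stay as the last step left them, time stands still between calls to the robot, and variables do not carry over. Pictures are saved under pics/ and viewed, at most 10 in all, crops included, and the job is handed in when it is done.

Besides the shell and the picture viewer there is one more tool, called after "Request:" as name(argument=value, ...), one argument or row to a line, values as JSON. apply_moves: Moves the arm, as the interface text tells. Its arguments: {"type":"object","properties":{"increments":{"type":"array"},"jaw":{"type":"number"},"force":{"type":"number"}},"required":["increments"]}

```bash
mkdir -p pics; python3 - <<'E'
from station import get_obs,camera
import cv2,numpy as np,pickle
o=get_obs();print(o)
d={}
for n in("scene","side","wrist"):
    c=camera(n);d[n]=c
    print(n,np.round(c["camera_matrix"],1).tolist(),c["dist"],c.get("t"))
pickle.dump((o,d),open("a.pkl","wb"))
im=np.vstack([cv2.resize(d[n]["pixels"],(400,300)) for n in("scene","side")])
cv2.imwrite("pics/a.png",cv2.resize(d["scene"]["pixels"][:,:,::-1],(800,600)))
cv2.imwrite("pics/b.png",cv2.resize(d["side"]["pixels"][:,:,::-1],(800,600)))
E
```

```text
{'time_s': 0.0, 'qpos': array([-6.66109009e-02,  3.00448888e-01,  1.52159056e+00, -9.94341132e-06,
        1.32070716e+00, -6.66020070e-02]), 'joint_vel': array([-0.00121351, -0.00134468,  0.00017927, -0.00013786,  0.00106297,
        0.00029414]), 'tau': array([-1.53750298e-03, -5.31805658e+01, -3.52735734e+01,  7.07558286e-02,
        2.43994006e-02, -4.79655944e-05]), 'ee_pos': array([ 5.49960581e-01, -6.98904047e-06,  4.04094376e-01]), 'eef_rot': array([-3.14044062e+00, -6.71887124e-05,  1.57078986e+00]), 'force': array([ 0.17518417, -0.62902981,  0.50270729]), 'moment': array([-0.050891  , -0.03013595, -0.03010953]), 'grip_force': 0.0, 'grip_width': 0.09397073285804033}
scene [[485.1, 0.0, 261.9], [0.0, 485.1, 189.8], [0.0, 0.0, 1.0]] [-0.12395044  0.          0.          0.          0.        ] [-0.35424798  0.30452039  0.76890335]
side [[378.4, 0.0, 254.2], [0.0, 378.4, 190.0], [0.0, 0.0, 1.0]] [-0.12379246  0.          0.          0.          0.        ] [-0.50997718  0.11050448  0.78205838]
wrist [[294.5, 0.0, 259.1], [0.0, 294.5, 195.8], [0.0, 0.0, 1.0]] [-0.03870859  0.          0.          0.          0.        ] None
```

View pics/a.png

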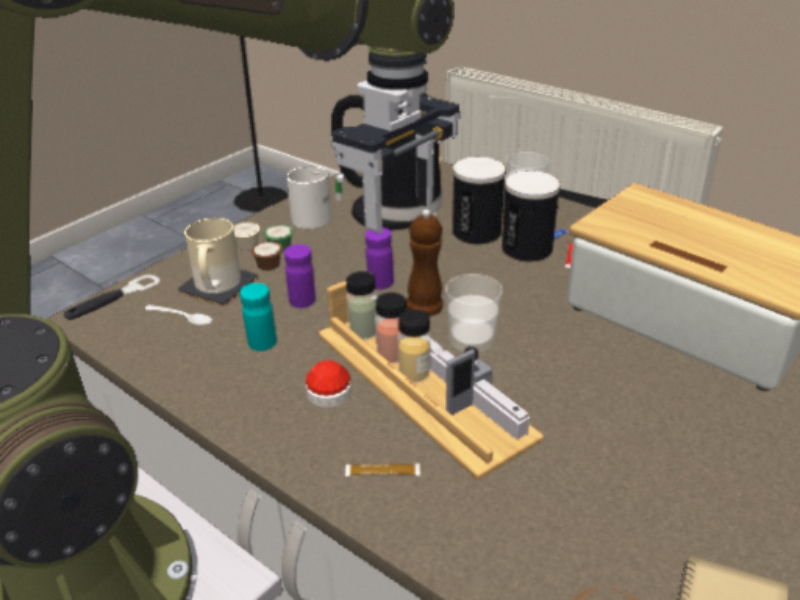

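View pics/b.png

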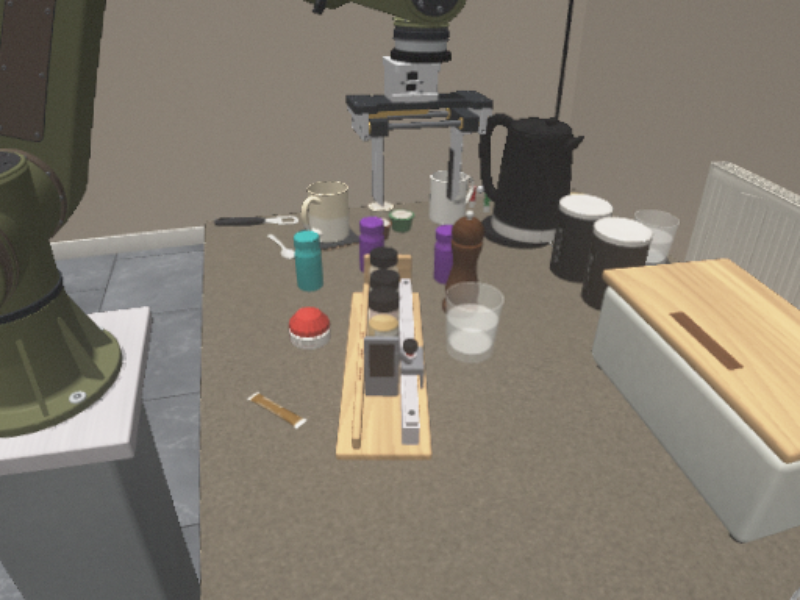

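The scene view shows the rack with its open end at bottom right, corners near (480,472) and (541,436) and the front +y corner at (320,333). The stop's dark pad is at (460,383), and the jars stand at (362,305) thyme, (392,327) paprika and (413,345) curry. In the side view the pad is at (382,362), the knob at (410,347), and the rack's -y corners at (338,455) and (430,455).

The only look-alikes are the purple jars at (300,277) and (379,259) and the turquoise jar at (258,317). All of them stand outside the rack. The stop is the only grey plate on the rail.

```bash
cat > h.py <<'E'
import numpy as np,cv2
def ray(c,p):
    u=cv2.undistortPoints(np.array([[p]],float),np.array(c["camera_matrix"]),np.array(c["dist"]))[0,0]
    R=np.array(c["R"]);return -R.T@np.array(c["t"]),R.T@np.array([u[0],u[1],1])
def plane(c,p,z):
    o,d=ray(c,p);return o+d*(z-o[2])/d[2]
def tri(c1,p1,c2,p2):
    A,b=np.zeros((3,3)),np.zeros(3);L=[]
    for c,p in((c1,p1),(c2,p2)):
        o,d=ray(c,p);d=d/np.linalg.norm(d);M=np.eye(3)-np.outer(d,d);A+=M;b+=M@o;L.append((o,d))
    X=np.linalg.solve(A,b);return X,[np.linalg.norm(np.cross(X-o,d)) for o,d in L]
def proj(c,X):
    return cv2.projectPoints(np.array([X],float),cv2.Rodrigues(np.array(c["R"]))[0],np.array(c["t"]),np.array(c["camera_matrix"]),np.array(c["dist"]))[0][0,0]
E
python3 - <<'E'
from h import *;import pickle
o,d=pickle.load(open("a.pkl","rb"));s,e=d["scene"],d["side"]
k=.64
print("corners side z12",[np.round(plane(e,(x*k,y*k),.012),4) for x,y in((338,453),(430,453),(352,293))])
print("corners scene z12",[np.round(plane(s,(x*k,y*k),.012),4) for x,y in((480,466),(541,434),(320,331))])
print("pad",tri(s,(460*k,383*k),e,(382*k,362*k)))
for n,c,b in(("sc",s,(430,330,560,480)),("si",e,(325,240,455,470))):
    x0,y0,x1,y1=[int(v*k) for v in b]
    m=cv2.resize(c["pixels"][y0:y1,x0:x1],None,fx=5,fy=5,interpolation=cv2.INTER_CUBIC)[:,:,::-1]
    print(n,x0,y0,m.shape);cv2.imwrite(f"pics/{n}.png",m)
a,b=[cv2.imread(f"pics/{n}.png")[:590] for n in("sc","si")]
h=max(a.shape[0],b.shape[0]);f=lambda m:np.vstack([m,np.zeros((h-m.shape[0],m.shape[1],3),np.uint8)])
m=np.hstack([f(a),f(b)]);print(m.shape);m=m[:,:800] if m.shape[1]>800 else m;cv2.imwrite("pics/c.png",m)
E
```

```text
corners side z12 [array([ 0.3916, -0.2476,  0.012 ]), array([ 0.4928, -0.273 ,  0.012 ]), array([0.4779, 0.0976, 0.012 ])]
corners scene z12 [array([ 0.4001, -0.2417,  0.012 ]), array([ 0.4916, -0.2714,  0.012 ]), array([0.4792, 0.0989, 0.012 ])]
pad (array([ 0.46209686, -0.16589665,  0.06450186]), [np.float64(0.003138096123323881), np.float64(0.0031380961233238138)])
sc 275 211 (480, 415, 3)
si 208 153 (735, 415, 3)
(590, 830, 3)
```

View pics/c.png

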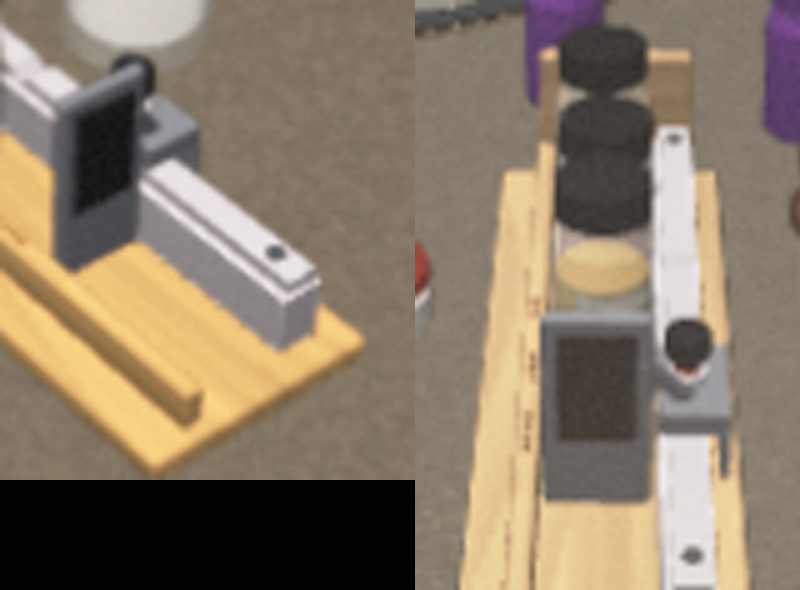

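The crop confirms the grey stop: pad centre at crop (106,152) in the scene view and (597,389) in the side view, plunger knob up with its red ring showing, and the three lids in a row.

```bash
python3 - <<'E'
from h import *;import pickle
o,d=pickle.load(open("a.pkl","rb"));s,e=d["scene"],d["side"]
S=lambda x,y:(275+x/5-.4,211+y/5-.4)
E=lambda x,y:(208+(x-415)/5-.4,153+y/5-.4)
for n,a,b in(("pad",(106,152),(597,389)),("padTL",(78,118),(558,337)),("padTR",(140,88),(637,337)),("padBL",(78,215),(558,441)),("padBR",(140,187),(637,441)),("plTL",(55,103),(541,315)),("plTR",(145,67),(650,315)),("plBL",(65,268),(545,500)),("plBR",(143,230),(648,500)),("knob",(130,75),(688,340)),("railhole",(278,253),(692,555))):
    X,r=tri(s,S(*a),e,E(*b));print(n,np.round(X,4),np.round(r[0],4))
E
cat > look.py <<'E'
E
rm look.py
```

```text
pad [ 0.461  -0.17    0.0741] 0.0003
padTL [ 0.4471 -0.166   0.0978] 0.0003
padTR [ 0.4749 -0.1753  0.0994] 0.0003
padBL [ 0.4463 -0.1681  0.0507] 0.0001
padBR [ 0.4748 -0.1775  0.0517] 0.0009
plTL [ 0.4426 -0.1585  0.1038] 0.0001
plTR [ 0.4799 -0.1737  0.1066] 0.001
plBL [ 0.4418 -0.1662  0.0229] 0.0016
plBR [ 0.4803 -0.1768  0.0227] 0.0008
knob [ 0.5016 -0.1529  0.0783] 0.0
railhole [ 0.4788 -0.2394  0.0475] 0.0005
```

```bash
python3 - <<'E'
from h import *;import pickle
o,d=pickle.load(open("a.pkl","rb"));s,e=d["scene"],d["side"]
E=lambda x,y:(208+(x-415)/5-.4,153+y/5-.4)
f=lambda p,z:plane(e,E(*p),z)
def yaw(a,b):v=b-a;return np.round(a,4),np.round(b,4),np.degrees(np.arctan2(-v[0],v[1])),np.linalg.norm(v)
print(yaw(f((692,555),.046),f((674,139),.046)))
print(yaw(f((603,175),.096),f((603,50),.096)))   # lids
print(yaw(f((541,150),.032),f((530,560),.032)))
# pushing frame
w=d["wrist"];print(np.round(w["T_tool_cam"],3))
for q in("red","yel"):pass
E
```

```text
(array([ 0.4796, -0.2372,  0.046 ]), array([0.5558, 0.0551, 0.046 ]), np.float64(-14.611581465135533), np.float64(0.302044618348122))
(array([ 0.4927, -0.0524,  0.096 ]), array([0.5211, 0.0615, 0.096 ]), np.float64(-13.992342469241972), np.float64(0.11745031943042472))
(array([0.4948, 0.0837, 0.032 ]), array([ 0.4259, -0.2105,  0.032 ]), np.float64(166.80774719830913), np.float64(0.30215276078376646))
[[ 0.    -0.97  -0.242  0.069]
 [ 1.     0.     0.001 -0.001]
 [-0.001 -0.242  0.97   0.02 ]
 [ 0.     0.     0.     1.   ]]
```

```bash
python3 - <<'E'
from h import *;import pickle
o,d=pickle.load(open("a.pkl","rb"));s,e=d["scene"],d["side"];k=.64
a=np.radians(14.3);u=np.array([np.sin(a),np.cos(a)]);v=np.array([u[1],-u[0]])
P=np.array([.461,-.17])
def rep(n,X):print(n,np.round(X,3),"along",np.round((X[:2]-P)@u,3),"across",np.round((X[:2]-P)@v,3))
X,r=tri(s,(426*k,214*k),e,(469*k,217*k));rep("mill",X);print(r)
X,r=tri(s,(426*k,240*k),e,(467*k,240*k));rep("mill head",X)
X,r=tri(s,(474*k,292*k),e,(474*k,300*k));rep("tumbler rim",X)
for n,p in(("rackL -y bot",(480,472)),("R",(541,437))):rep(n,plane(s,(p[0]*k,p[1]*k),0))
for n,p in(("l",(338,455)),("r",(430,455))):rep(n,plane(e,(p[0]*k,p[1]*k),0))
rep("rail hole far",plane(e,(208+(674-415)/5-.4,153+139/5-.4),.046))
E
```

```text
mill [0.643 0.027 0.161] along 0.236 across 0.128
[np.float64(0.0007300902215527952), np.float64(0.0007300902215527842)]
mill head [0.642 0.025 0.122] along 0.234 across 0.127
tumbler rim [ 0.615 -0.082  0.084] along 0.124 across 0.127
rackL -y bot [ 0.402 -0.241  0.   ] along -0.084 across -0.04
R [ 0.498 -0.269  0.   ] along -0.086 across 0.061
l [ 0.393 -0.239  0.   ] along -0.084 across -0.049
r [ 0.496 -0.265  0.   ] along -0.084 across 0.057
rail hole far [0.556 0.055 0.046] along 0.242 across 0.036
```

Request:
apply_moves(
  increments=[
    {"az": 0.95},
    {"az": 0.95},
    {"az": 0.95},
    {"tx": -0.99,"ty": -0.185},
    {"tx": -0.99,"ty": -0.185},
    {"tx": -0.99,"ty": -0.185},
    {"tx": -0.99,"ty": -0.185},
    {"tx": -0.99,"ty": -0.185},
    {"tx": -0.99,"ty": -0.185},
    {"tx": -0.99,"ty": -0.185},
    {"tx": -0.97,"ty": -0.185},
  ],
  jaw=1,
  force=20,
)

```text
schema error: expected keys tx, ty, tz, ax, ay, az
```

Request:
apply_moves(
  increments=[
    {"tz": 0.9},
    {"tz": 0.9},
    {"tz": 0.9},
    {"tz": 0.9},
    {"tz": 0.6},
    {"tz": 0.5},
    {},
    {},
  ],
)

```text
schema error: expected keys tx, ty, tz, ax, ay, az
```

```bash
python3 - <<'E'
from station import get_obs,camera
import cv2,numpy as np
o=get_obs();print(o["ee_pos"],o["eef_rot"],o["force"],o["grip_width"])
a=camera("scene")["pixels"][170:330,240:400,::-1];b=camera("side")["pixels"][130:310,180:330,::-1]
cv2.imwrite("pics/d.png",np.hstack([cv2.resize(a,(400,400)),cv2.resize(b,(400,400))]))
E
```

```text
[5.49975692e-01 1.19382534e-05 4.04213408e-01] [-3.14073549e+00 -6.69611605e-05  1.57084366e+00] [-0.65413669 -0.26636613  1.22574634] 0.09377060187729883
```

View pics/d.png

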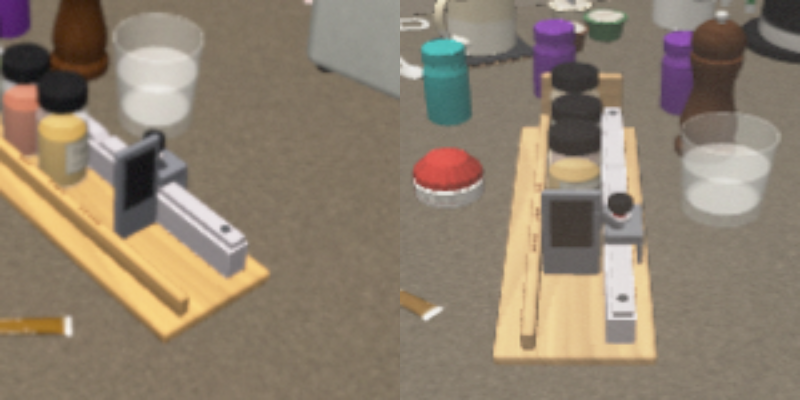

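The moves were refused because every row needs all six keys. The picture shows the scene unchanged, with the arm out of the crop, so I'll resend the moves in full.

Request:
apply_moves(
  increments=[
    {"tx": 0,"ty": 0,"tz": 0,"ax": 0,"ay": 0,"az": 0.95},
    {"tx": 0,"ty": 0,"tz": 0,"ax": 0,"ay": 0,"az": 0.95},
    {"tx": 0,"ty": 0,"tz": 0,"ax": 0,"ay": 0,"az": 0.95},
    {"tx": -0.99,"ty": -0.185,"tz": 0,"ax": 0,"ay": 0,"az": 0},
    {"tx": -0.99,"ty": -0.185,"tz": 0,"ax": 0,"ay": 0,"az": 0},
    {"tx": -0.99,"ty": -0.185,"tz": 0,"ax": 0,"ay": 0,"az": 0},
    {"tx": -0.99,"ty": -0.185,"tz": 0,"ax": 0,"ay": 0,"az": 0},
    {"tx": -0.99,"ty": -0.185,"tz": 0,"ax": 0,"ay": 0,"az": 0},
    {"tx": -0.99,"ty": -0.185,"tz": 0,"ax": 0,"ay": 0,"az": 0},
    {"tx": -0.99,"ty": -0.185,"tz": 0,"ax": 0,"ay": 0,"az": 0},
    {"tx": -0.97,"ty": -0.185,"tz": 0,"ax": 0,"ay": 0,"az": 0},
    {"tx": 0,"ty": 0,"tz": 0,"ax": 0,"ay": 0,"az": 0},
  ],
  jaw=1,
  force=20,
)

```text
time_s: 1.75
ee_pos: [0.4481, -0.2199, 0.4046]
eef_rot: [-3.141, 0.0, 1.32]
force: [0.5, 0.6, 0.8]
grip_width: 0.0006
grip_force: 0.0
```

Request:
apply_moves(
  increments=[
    {"tx": 0,"ty": 0,"tz": 0.9,"ax": 0,"ay": 0,"az": 0},
    {"tx": 0,"ty": 0,"tz": 0.9,"ax": 0,"ay": 0,"az": 0},
    {"tx": 0,"ty": 0,"tz": 0.9,"ax": 0,"ay": 0,"az": 0},
    {"tx": 0,"ty": 0,"tz": 0.9,"ax": 0,"ay": 0,"az": 0},
    {"tx": 0,"ty": 0,"tz": 0.7,"ax": 0,"ay": 0,"az": 0},
    {"tx": 0,"ty": 0,"tz": 0.45,"ax": 0,"ay": 0,"az": 0},
    {"tx": 0,"ty": 0,"tz": 0,"ax": 0,"ay": 0,"az": 0},
    {"tx": 0,"ty": 0,"tz": 0,"ax": 0,"ay": 0,"az": 0},
  ],
)

```text
time_s: 2.75
ee_pos: [0.4489, -0.2187, 0.2629]
eef_rot: [3.141, 0.0, 1.322]
force: [-0.5, 0.6, 0.3]
grip_width: 0.0003
grip_force: 0.0
```

```bash
cat > pic.py <<'E'
import sys,cv2,numpy as np
from station import get_obs,camera
o=get_obs();print(o["time_s"],o["ee_pos"],o["eef_rot"],o["force"],o["grip_width"])
a=camera("scene")["pixels"][150:310,210:370,::-1];b=camera("side")["pixels"][130:290,180:340,::-1]
cv2.imwrite(f"pics/{sys.argv[1]}.png",np.hstack([cv2.resize(i,(400,400),interpolation=cv2.INTER_CUBIC) for i in(a,b)]))
E
python3 pic.py e
```

```text
2.75 [ 0.44890022 -0.21870819  0.26290659] [3.14052594e+00 2.43413244e-04 1.32221907e+00] [-0.47089146  0.55245429  0.30668244] 0.0003069703156968737
```

View pics/e.png

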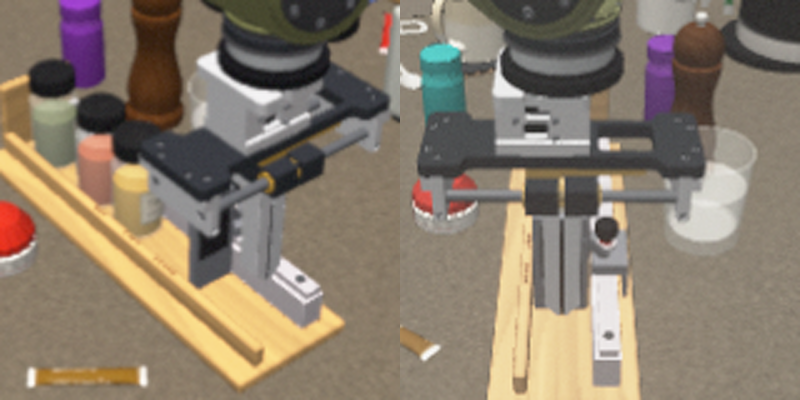

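The fingers stand closed behind the plate, centred on the lane at about (560,305) in the right half. Now I'll push along tool +x.

Request:
apply_moves(
  increments=[
    {"tx": 0.4,"ty": 0,"tz": 0,"ax": 0,"ay": 0,"az": 0},
    {"tx": 0.4,"ty": 0,"tz": 0,"ax": 0,"ay": 0,"az": 0},
    {"tx": 0.3,"ty": 0,"tz": 0,"ax": 0,"ay": 0,"az": 0},
    {"tx": 0.1,"ty": 0,"tz": 0,"ax": 0,"ay": 0,"az": 0},
    {"tx": 0.1,"ty": 0,"tz": 0,"ax": 0,"ay": 0,"az": 0},
    {"tx": 0.1,"ty": 0,"tz": 0,"ax": 0,"ay": 0,"az": 0},
    {"tx": 0.1,"ty": 0,"tz": 0,"ax": 0,"ay": 0,"az": 0},
    {"tx": 0.1,"ty": 0,"tz": 0,"ax": 0,"ay": 0,"az": 0},
  ],
)

```text
time_s: 3.85
ee_pos: [0.4604, -0.1723, 0.2621]
eef_rot: [3.142, 0.0, 1.322]
force: [-0.1, -2.4, -0.6]
grip_width: 0.0004
grip_force: 1.3
```

Request:
apply_moves(
  increments=[
    {"tx": 0.1,"ty": 0,"tz": 0,"ax": 0,"ay": 0,"az": 0},
    {"tx": 0.1,"ty": 0,"tz": 0,"ax": 0,"ay": 0,"az": 0},
  ],
)

```text
time_s: 4.1
ee_pos: [0.462, -0.1663, 0.2621]
eef_rot: [3.141, 0.0, 1.322]
force: [0.7, -3.7, -1.3]
grip_width: 0.0007
grip_force: 1.7
```

Request:
apply_moves(
  increments=[
    {"tx": 0.1,"ty": 0,"tz": 0,"ax": 0,"ay": 0,"az": 0},
    {"tx": 0.1,"ty": 0,"tz": 0,"ax": 0,"ay": 0,"az": 0},
  ],
)

```text
time_s: 4.35
ee_pos: [0.4634, -0.1603, 0.2621]
eef_rot: [-3.141, -0.0, 1.322]
force: [0.4, -1.0, 0.3]
grip_width: 0.0006
grip_force: 0.4
```

Request:
apply_moves(
  increments=[
    {"tx": 0.1,"ty": 0,"tz": 0,"ax": 0,"ay": 0,"az": 0},
    {"tx": 0.1,"ty": 0,"tz": 0,"ax": 0,"ay": 0,"az": 0},
  ],
)

```text
time_s: 4.6
ee_pos: [0.4646, -0.1559, 0.2622]
eef_rot: [3.142, 0.003, 1.322]
force: [-6.7, -20.2, -0.7]
grip_width: 0.0004
grip_force: 10.8
```

Request:
apply_moves(
  increments=[
    {"tx": 0.1,"ty": 0,"tz": 0,"ax": 0,"ay": 0,"az": 0},
    {"tx": 0.1,"ty": 0,"tz": 0,"ax": 0,"ay": 0,"az": 0},
  ],
)

```text
time_s: 4.85
ee_pos: [0.4663, -0.149, 0.2622]
eef_rot: [3.142, 0.0, 1.322]
force: [0.5, -2.3, -0.1]
grip_width: 0.0005
grip_force: 1.3
```

Request:
apply_moves(
  increments=[
    {"tx": 0.1,"ty": 0,"tz": 0,"ax": 0,"ay": 0,"az": 0},
    {"tx": 0.1,"ty": 0,"tz": 0,"ax": 0,"ay": 0,"az": 0},
  ],
)

```text
time_s: 5.1
ee_pos: [0.4679, -0.1429, 0.2622]
eef_rot: [3.141, 0.0, 1.322]
force: [0.4, -3.1, -1.1]
grip_width: 0.0
grip_force: 1.4
```

Five-dot notch passed at TCP y≈-0.158. That puts the four-dot notch at about -0.115 and the three-dot at about -0.073.

Request:
apply_moves(
  increments=[
    {"tx": 0.1,"ty": 0,"tz": 0,"ax": 0,"ay": 0,"az": 0},
    {"tx": 0.1,"ty": 0,"tz": 0,"ax": 0,"ay": 0,"az": 0},
    {"tx": 0.1,"ty": 0,"tz": 0,"ax": 0,"ay": 0,"az": 0},
    {"tx": 0.1,"ty": 0,"tz": 0,"ax": 0,"ay": 0,"az": 0},
    {"tx": 0.1,"ty": 0,"tz": 0,"ax": 0,"ay": 0,"az": 0},
    {"tx": 0.1,"ty": 0,"tz": 0,"ax": 0,"ay": 0,"az": 0},
    {"tx": 0.1,"ty": 0,"tz": 0,"ax": 0,"ay": 0,"az": 0},
  ],
)

```text
time_s: 5.98
ee_pos: [0.473, -0.1226, 0.2621]
eef_rot: [-3.141, -0.0, 1.322]
force: [0.5, -0.4, 0.7]
grip_width: 0.0005
grip_force: 0.0
```

Request:
apply_moves(
  increments=[
    {"tx": 0.07,"ty": 0,"tz": 0,"ax": 0,"ay": 0,"az": 0},
  ],
)

```text
time_s: 6.1
ee_pos: [0.4735, -0.1204, 0.262]
eef_rot: [-3.141, -0.0, 1.322]
force: [-0.3, 0.3, 0.0]
grip_width: 0.0005
grip_force: 0.0
```

Request:
apply_moves(
  increments=[
    {"tx": 0.07,"ty": 0,"tz": 0,"ax": 0,"ay": 0,"az": 0},
  ],
)

```text
time_s: 6.22
ee_pos: [0.474, -0.1185, 0.262]
eef_rot: [-3.141, -0.0, 1.322]
force: [0.5, 0.2, -0.6]
grip_width: 0.0006
grip_force: 0.0
```

Request:
apply_moves(
  increments=[
    {"tx": 0.07,"ty": 0,"tz": 0,"ax": 0,"ay": 0,"az": 0},
  ],
)

```text
time_s: 6.35
ee_pos: [0.4745, -0.1168, 0.2621]
eef_rot: [-3.141, 0.001, 1.322]
force: [-4.2, -12.3, -0.1]
grip_width: 0.0002
grip_force: 6.4
```

Request:
apply_moves(
  increments=[
    {"tx": 0.07,"ty": 0,"tz": 0,"ax": 0,"ay": 0,"az": 0},
  ],
)

```text
time_s: 6.48
ee_pos: [0.4748, -0.1156, 0.2621]
eef_rot: [-3.141, 0.003, 1.322]
force: [-5.4, -16.2, 0.2]
grip_width: 0.0008
grip_force: 8.6
```

Request:
apply_moves(
  increments=[
    {"tx": 0.07,"ty": 0,"tz": 0,"ax": 0,"ay": 0,"az": 0},
  ],
)

```text
time_s: 6.6
ee_pos: [0.4752, -0.1139, 0.2621]
eef_rot: [-3.141, 0.003, 1.322]
force: [-8.0, -26.2, 1.4]
grip_width: 0.0007
grip_force: 13.8
```

Request:
apply_moves(
  increments=[
    {"tx": 0.07,"ty": 0,"tz": 0,"ax": 0,"ay": 0,"az": 0},
  ],
)

```text
time_s: 6.72
ee_pos: [0.4758, -0.1118, 0.2621]
eef_rot: [-3.141, 0.003, 1.322]
force: [-4.1, -11.1, -0.2]
grip_width: 0.0005
grip_force: 5.4
```

The four-dot notch draws in near y=-0.122, and the seated contact is at about -0.1175. So the three-dot draw-in should come near -0.079, with seating at about -0.075.

Request:
apply_moves(
  increments=[
    {"tx": 0.1,"ty": 0,"tz": 0,"ax": 0,"ay": 0,"az": 0},
    {"tx": 0.1,"ty": 0,"tz": 0,"ax": 0,"ay": 0,"az": 0},
    {"tx": 0.1,"ty": 0,"tz": 0,"ax": 0,"ay": 0,"az": 0},
    {"tx": 0.1,"ty": 0,"tz": 0,"ax": 0,"ay": 0,"az": 0},
    {"tx": 0.1,"ty": 0,"tz": 0,"ax": 0,"ay": 0,"az": 0},
    {"tx": 0.1,"ty": 0,"tz": 0,"ax": 0,"ay": 0,"az": 0},
    {"tx": 0.1,"ty": 0,"tz": 0,"ax": 0,"ay": 0,"az": 0},
    {"tx": 0.1,"ty": 0,"tz": 0,"ax": 0,"ay": 0,"az": 0},
  ],
)

```text
time_s: 7.72
ee_pos: [0.4821, -0.0872, 0.2621]
eef_rot: [3.142, 0.0, 1.322]
force: [0.9, -4.7, -2.0]
grip_width: 0.0002
grip_force: 2.0
```

Request:
apply_moves(
  increments=[
    {"tx": 0.05,"ty": 0,"tz": 0,"ax": 0,"ay": 0,"az": 0},
    {"tx": 0.05,"ty": 0,"tz": 0,"ax": 0,"ay": 0,"az": 0},
  ],
)

```text
time_s: 7.98
ee_pos: [0.4828, -0.0843, 0.2622]
eef_rot: [-3.142, -0.0, 1.322]
force: [0.7, -3.4, -1.5]
grip_width: 0.0006
grip_force: 1.4
```

Request:
apply_moves(
  increments=[
    {"tx": 0.05,"ty": 0,"tz": 0,"ax": 0,"ay": 0,"az": 0},
    {"tx": 0.05,"ty": 0,"tz": 0,"ax": 0,"ay": 0,"az": 0},
  ],
)

```text
time_s: 8.22
ee_pos: [0.4835, -0.0815, 0.2621]
eef_rot: [3.142, 0.0, 1.322]
force: [0.2, -3.0, -2.5]
grip_width: 0.0007
grip_force: 1.6
```

Request:
apply_moves(
  increments=[
    {"tx": 0.03,"ty": 0,"tz": 0,"ax": 0,"ay": 0,"az": 0},
    {"tx": 0.03,"ty": 0,"tz": 0,"ax": 0,"ay": 0,"az": 0},
  ],
)

```text
time_s: 8.48
ee_pos: [0.4839, -0.0797, 0.2622]
eef_rot: [-3.142, -0.0, 1.322]
force: [1.0, -1.0, -1.0]
grip_width: 0.0006
grip_force: 0.5
```

Request:
apply_moves(
  increments=[
    {"tx": 0.03,"ty": 0,"tz": 0,"ax": 0,"ay": 0,"az": 0},
    {"tx": 0.03,"ty": 0,"tz": 0,"ax": 0,"ay": 0,"az": 0},
  ],
)

```text
time_s: 8.72
ee_pos: [0.4844, -0.078, 0.2621]
eef_rot: [-3.142, -0.0, 1.322]
force: [-0.5, -0.3, -0.7]
grip_width: 0.0005
grip_force: 0.8
```

Request:
apply_moves(
  increments=[
    {"tx": 0.03,"ty": 0,"tz": 0,"ax": 0,"ay": 0,"az": 0},
  ],
)

```text
time_s: 8.85
ee_pos: [0.4846, -0.0771, 0.2621]
eef_rot: [-3.142, -0.0, 1.322]
force: [-0.1, -1.7, -0.1]
grip_width: 0.0003
grip_force: 0.5
```

Request:
apply_moves(
  increments=[
    {"tx": 0.03,"ty": 0,"tz": 0,"ax": 0,"ay": 0,"az": 0},
  ],
)

```text
time_s: 8.98
ee_pos: [0.4848, -0.0762, 0.2621]
eef_rot: [-3.142, -0.0, 1.322]
force: [0.7, 0.1, -0.6]
grip_width: 0.0005
grip_force: 0.2
```

Request:
apply_moves(
  increments=[
    {"tx": 0.02,"ty": 0,"tz": 0,"ax": 0,"ay": 0,"az": 0},
  ],
)

```text
time_s: 9.1
ee_pos: [0.485, -0.0756, 0.2622]
eef_rot: [3.141, -0.0, 1.322]
force: [0.5, 0.4, -0.1]
grip_width: 0.0004
grip_force: 0.0
```

The force has dropped to zero, so the stop has been drawn ahead of the fingers into the notch. I'll back off, rise and look.

Request:
apply_moves(
  increments=[
    {"tx": -0.3,"ty": 0,"tz": 0,"ax": 0,"ay": 0,"az": 0},
    {"tx": -0.9,"ty": 0,"tz": 0,"ax": 0,"ay": 0,"az": 0},
    {"tx": -0.9,"ty": 0,"tz": 0,"ax": 0,"ay": 0,"az": 0},
    {"tx": -0.9,"ty": 0,"tz": -0.5,"ax": 0,"ay": 0,"az": 0},
    {"tx": -0.5,"ty": 0,"tz": -1,"ax": 0,"ay": 0,"az": 0},
    {"tx": 0,"ty": 0,"tz": -1,"ax": 0,"ay": 0,"az": 0},
    {"tx": 0,"ty": 0,"tz": -1,"ax": 0,"ay": 0,"az": 0},
    {"tx": 0,"ty": 0,"tz": -1,"ax": 0,"ay": 0,"az": 0},
    {"tx": 0,"ty": 0,"tz": -1,"ax": 0,"ay": 0,"az": 0},
    {"tx": 0,"ty": 0,"tz": -1,"ax": 0,"ay": 0,"az": 0},
    {"tx": 0,"ty": 0,"tz": 0,"ax": 0,"ay": 0,"az": 0},
  ],
)

```text
time_s: 10.48
ee_pos: [0.4588, -0.1779, 0.459]
eef_rot: [3.138, 0.001, 1.322]
force: [0.5, -0.5, -0.4]
grip_width: 0.0004
grip_force: 0.0
```

```bash
python3 pic.py f
```

```text
10.475 [ 0.45884186 -0.17786769  0.45900984] [3.13794410e+00 6.94575080e-04 1.32181339e+00] [ 0.47583782 -0.5271579  -0.36740294] 0.0003508187397563726
```

View pics/f.png

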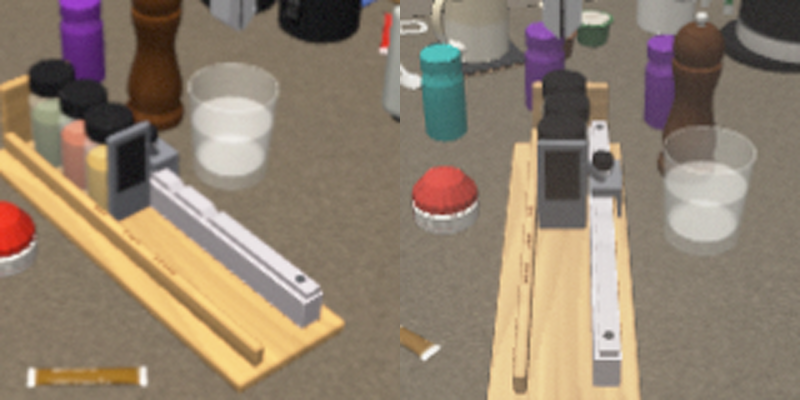

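The stop now stands against the row with its pad at (132,158) left and (563,172) right. The knob is down with no red ring at (602,170), both other notches lie bare behind it, and the jars are upright. I'll check the travel and the ring, then hand in if they agree.

```bash
python3 - <<'E'
from h import *
from station import camera,hand_in
import pickle
s,e=camera("scene"),camera("side")
X,r=tri(s,(210+132/2.5-.3,150+158/2.5-.3),e,(180+163/2.5-.3,130+172/2.5-.3))
t=(X[:2]-[.461,-.17])@[.247,.969]
def red(c,b):
    m=c["pixels"][b[1]:b[3],b[0]:b[2]].astype(int);return int(((m[...,0]-m[...,1])>60).sum())
old=pickle.load(open("a.pkl","rb"))[1]["side"]
a,b=red(old,(257,210,270,235)),red(e,(254,188,268,212))
print(X,r[0],"travel",t,"red before/after",a,b)
if abs(t-.111)<.012 and b==0<a: print("handin",hand_in())
E
```

```text
[ 0.48896788 -0.0654383   0.07741266] 0.0002397459646438309 travel 0.10822835888525342 red before/after 0 0
```

```bash
python3 - <<'E'
from station import camera,hand_in
import pickle
def red(c,b):
    m=c["pixels"][b[1]:b[3],b[0]:b[2]].astype(int);return int((m[...,0]-m[...,1]).max())
old=pickle.load(open("a.pkl","rb"))[1]["side"]
a,b=red(old,(259,215,268,233)),red(camera("side"),(257,188,266,204))
print(a,b)
if a>b+20: print("handin",hand_in())
E
```

```text
46 35
```

```bash
python3 - <<'E'
from station import camera
import pickle,cv2,numpy as np
old=pickle.load(open("a.pkl","rb"))[1]
f=lambda p,x,y:cv2.resize(p["pixels"][y:y+40,x:x+40,::-1],(400,400),interpolation=cv2.INTER_NEAREST)
cv2.imwrite("pics/g.png",np.hstack([f(old["side"],243,205),f(camera("side"),240,180)]))
E
```

```text
(no output)
```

View pics/g.png

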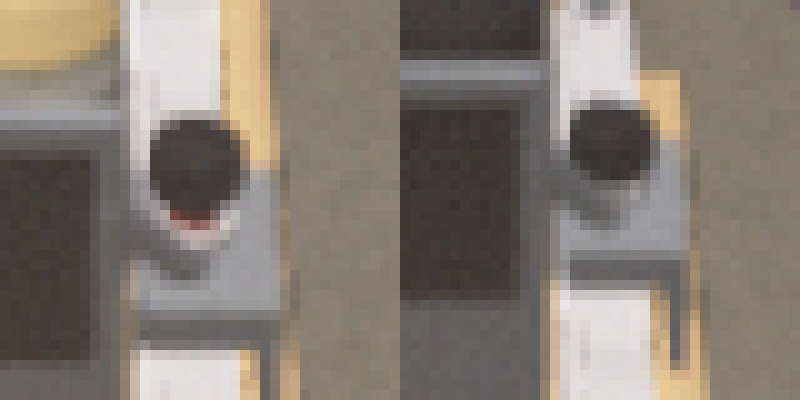

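The ring was red under the knob at (195,218) before. It is gone now, with only grey below the knob at (615,190), so the plunger is down in the notch. The higher reading came from the wood.

```bash
python3 -c "
from station import hand_in
print(hand_in())"
```

```text
the job is handed in; nothing more can be done
None
```

The job is handed in (no verdict came back): the stop sits in the three-dot notch with its plunger down (no red ring showing), the three jars stand upright behind it, and the arm is clear.

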